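Screw the plug back into the filter housing

ROBOT

A 7-joint arm with a two-finger parallel gripper is mounted at the origin on a cart in front of the work surface, level with it; the furniture and walls round the work are solid. World frame = base frame: x ahead of the robot, y to its left, z up, the work surface at z = 0. Lengths are in m, angles in rad, forces in N, time in s.
With the tool pointing down it reaches from about 0.4 to 0.85 m from the base axis. Payload 10.4 kg.
Tool frame: the origin (TCP) lies at the very end of the fingers, on their centre line; the grasp point (between the pads) lies 19 mm behind it; x points along the fingers, z is the direction in which the jaws open and shut, and the axes are right-handed (so a half turn about x gives the same grasp; the last joint's range is limited). The gripper opens to 85 mm and grips with 20 to 120 N. Pads are 22 mm wide; open, the fingers measure 114 mm over their backs; the gripper's body (76 mm by 85 mm) begins 54 mm behind the grasp point. The pads swing forward as they close: fully open they stand 13 mm farther back than shut.
Start: joints at [1.177, 0.332, -0.065, 1.46, 0.022, 1.35, -0.088], TCP at [0.226, -0.583, 0.231] pointing down, gripper open.
Joint ranges: [-2.6, 2.6], [-0.5, 2.12], [-1.47, 1.34], [0.16, 2.42], [-1.27, 4.41], [0.06, 2.06], [-2.6, 2.6]. Speed limits (rad/s): [2.22, 2.22, 2.79, 2.79, 3.14, 3.14, 3.14].

INTERFACE

Orientations are given as a unit quaternion [x, y, z, w].
In Python, from workcell import telemetry, viewer, manip, spot_in, mark_of gives the robot as it stands. The module is installed in compiled form; this text tells all that it offers.
- The arm moves only by the shell command python3 -m crank 'ROWS' [FORCE]. ROWS is JSON, a list of rows, each a list of 3 entries, a list of its own where there are three numbers: the closure, from 0 (fully open) to 1 (shut), then the shift along the world's x, y, z in cm, then the turn, a rotation vector about the world's x, y, z in rad. A call has 1 to 12 rows; each row shifts and turns the commanded pose from where the row before left it; what a row does not reach is not made up. A row lasts 1/12 s, in which the tool goes at most 41.7 mm and 7.16 degrees, less where a joint would pass 70% of its speed; a pose out of reach is approached as far as the arm can. A call with a gripper value outside its range is refused whole. The fingers move at their own pace and stop on an object; FORCE is the grip in N (left out, the last holds). Time passes only in rows, so rows that do not move let the fingers close. It gives the time, the measured TCP pose, the force and the opening at its end, in the units of the state.
- telemetry.get_obs(): the state, without advancing time (a new reading comes with each control period).
- viewer.camera(name): name is "scene" or "side" or "wrist"; returns a dict with "frame" (384x512x3 uint8, red, green, blue), "intrinsics" (3x3 intrinsics, pixels), "k1" (the pictures are not rectified: a ray, as slopes to the right and down, at radius r is drawn at 1 + k1 r^2 times it, then the intrinsics apply), "cam_to_world" (4x4, takes a point from camera to world coordinates). Camera axes: x right, y up, looking along -z (the intrinsics and any distortion apply to the point x, -y, -z); pixel columns grow to the right and rows downward; lengths in m; the calibration is good to about 2 mm. A picture is of the moment at which its call begins. There is no depth.
- manip.hand_in(): hands the job in, once; it reports no verdict.
Trained networks look in a picture, given as the dict that the camera call returned (one of the last four; its "shot" number tells which), for a name from the list of things; names that differ only in an ending like _2 or _b are one class to them, and where a whole thing is asked for, a point or a joint stands for the part that bears it (a point fixed in the world has none). Each returns a list of dicts, best first, with "conf" (0 to 1); they miss things now and then, are a little off and sometimes report something else, mostly with a low value. They report only what shows in the picture. A call takes as long as a camera call. They do not tell look-alikes from the thing itself.
- spot_in(thing, picture): "location" ([x, y, z] in m, in the coordinates of the camera as it stood for that picture, good to about 4 mm: the middle of the surface that is visible of it).
- mark_of(thing, picture): "location" ([x, y, z] in m, in the coordinates of the camera as it stood for that picture, good to about 4 mm: a listed point, or the origin of a listed thing).
The state is a dict: "clock": time; "joint_pos": joint angles; "joint_velocities": joint speeds; "tau": joint torques, N m; "position": TCP position; "ee_rot": TCP orientation; "ft_force": force on the tool from outside, world axes, zero at the start; "torque": the same for the moment, N m; "grip_width": opening from 0.0 (shut) to 1.0 (fully open).
Only numpy, scipy, OpenCV 4.12 (cv2) and the standard library are available. Lean on these libraries where they do the work, as an engineer would, in place of code of your own. Each camera call takes 0.05 s, during which the arm holds its last target. There are 200 camera calls.

TASK

Put the black-knobbed screw plug back into the mouth of the steel filter housing. Set it in gently and, unless it drops into the thread start at once, turn it backwards (anticlockwise) until you feel it drop in; then screw it in clockwise until its flange sits fully home on the rim, and let go. Never force it, and leave the small beaker and the vial beside it standing where they are.

Things in the scene. Friction and masses are not known exactly. Their poses are not given: they have to be found in the camera images.
- plug: Loose steel screw plug, about 0.18 kg, 69 mm tall, standing upright on its nose. Origin: centre of the nose's underside, z up its axis. Stem 25 mm across from z 0 to 31.5 mm, its lowest 5 mm tapered to 19 mm; three thread lugs at z 10 mm; flange 54 mm across from z 31.5 to 37.5 mm; knob on top.
- knob (a point): Middle of the plug's round fluted black knob, on its axis, 55 mm above the plug's origin. The knob is 30 mm across and reaches from z 41 to 69 mm of the plug; it can be gripped at any yaw.
- lugs (a point): Point on the plug's axis 10 mm above its origin, level with the three thread lugs: round studs 5 mm thick, 120 degrees apart (one along the plug's +x), that reach 19.8 mm from the axis.
- housing: Fixed round steel filter housing, 80 mm tall, 66 mm across (rim 71 mm), on a 96 mm base flange, with two hose ports 30 mm up that reach 63 mm from its axis. Origin on the axis at bench level. Pressing or jamming the plug against it with more than 40 N spoils the thread.
- mouth (a point): Centre of the housing's round mouth, on its axis in the plane of the flat rim, z up. Bore 42 mm across; inside is a three-start right-hand thread with a 27.5 mm hole in its middle for the stem. The angle of the thread differs each time and no pose tells it. The plug is home with its flange on the rim: its origin 31.5 mm below this point.
- lands (a point): On the axis 8.5 mm below the rim: top of the thread's three sloping lands. A plug set in rests on them, flange 13 to 16 mm above the rim (to 19 if its lugs meet the blunt stops at their low ends). Turned anticlockwise (from above), at most 1.9 rad, it climbs 2 mm per rad, then drops into the start pockets if pressed lightly, over a 0.25 rad window. Clockwise, or past the pockets, it jams.
- pockets (a point): Point on the housing's axis 19 mm below the rim: floor of the start pockets. Here the flange stands 5 mm above the rim (by chance a plug drops in at once). Then it screws in clockwise, sinking 4.4 mm per rad under a push of a few newtons (not by its own weight), and is home after 1.0 to 1.3 rad; turned on, it binds within 0.4 rad.
- beaker: Loose 50 ml glass beaker, 44 mm wide and 58 mm tall, standing near; origin at the centre of its foot.
- vial: Loose glass vial with a white cap, 21 mm wide and 47 mm tall, standing near; origin at the centre of its foot.
Not all that is in view belongs to the job. What is shaped like the plug but yellow is not meant.

How it is judged:
By the outcome, as a careful person would: the job done as asked, in the order asked, and still so for the second after the job is handed in, with the robot touching nothing.
It also fails if it takes over 64 s, if anything falls off the work surface, if the arm or the gripper's body presses on something with over 40 N, if the wrist force passes 120 N, or if a joint passes its speed limit or range.

## Working session

There is one attempt and no reset: what is moved stays moved. The work goes in short steps, Python scripts to look and compute and a shell command to move; the robot and the scene stay as the last step left them, time stands still between calls to the robot, and variables do not carry over. Pictures are saved under pics/ and viewed, about 8 in all and at most 12, crops included, and the job is handed in when it is done.

```bash
mkdir -p pics
cat > h.py <<'E'
import numpy as np, cv2
from workcell import telemetry, viewer, manip, spot_in, mark_of
def w(pic,l):
    T=np.array(pic["cam_to_world"]); return T[:3,:3]@np.array(l)+T[:3,3]
def save(pic,name,crop=None,s=1):
    im=pic["frame"][:,:,::-1]
    if crop: im=im[crop[1]:crop[3],crop[0]:crop[2]]
    cv2.imwrite("pics/"+name,cv2.resize(im,None,fx=s,fy=s,interpolation=cv2.INTER_CUBIC))
def px(pic,P):
    T=np.array(pic["cam_to_world"]); c=T[:3,:3].T@(np.array(P)-T[:3,3])
    u=np.array([c[0],-c[1]])/-c[2]; u=u*(1+pic["k1"]*(u@u)); K=np.array(pic["intrinsics"])
    return K[:2,:2]@u+K[:2,2]
def ray(pic,p):
    T=np.array(pic["cam_to_world"]);K=np.array(pic["intrinsics"])
    d=np.linalg.solve(K[:2,:2],np.array(p,float)-K[:2,2]); u=d.copy()
    for _ in range(20): u=d/(1+pic["k1"]*(u@u))
    v=T[:3,:3]@np.array([u[0],-u[1],-1]); return T[:3,3],v/np.linalg.norm(v)
def tri(rays):
    A=0;b=0
    for o,v in rays:
        M=np.eye(3)-np.outer(v,v);A=A+M;b=b+M@o
    return np.linalg.solve(A,b)
E
cat > look.py <<'E'
from h import *
import sys
np.set_printoptions(precision=4,suppress=True)
o=telemetry.get_obs();print(o["clock"],o["position"],o["ee_rot"],o["ft_force"],o["grip_width"])
ims=[]
for c in ["scene","side","wrist"]:
    p=viewer.camera(c);ims.append(p)
    print(c,"cam at",np.array(p["cam_to_world"])[:3,3])
    for t in ["plug","knob","housing","mouth","beaker","vial"]:
        for d in mark_of(t,p)[:4]:
            P=w(p,d["location"]);print("  ",t,round(d["conf"],2),P,px(p,P).round())
save(ims[0],"s0.png",s=1.5);save(ims[1],"d0.png",s=1.5);save(ims[2],"w0.png")
E
python3 look.py
```

```text
0.0 [ 0.2263 -0.5822  0.2305] [ 0.3995  0.584  -0.399   0.5832] [ 0.0118 -0.9324 -0.2581] 0.9984961455042177
scene cam at [0.1097 0.2544 0.749 ]
   plug 0.83 [ 0.5547 -0.1023  0.0016] [261. 216.]
   plug 0.82 [ 0.4516 -0.2525  0.0006] [333. 215.]
   plug 0.72 [ 0.4454 -0.1697 -0.0004] [310. 233.]
   plug 0.69 [ 0.5514 -0.2074 -0.0035] [293. 200.]
   knob 0.94 [ 0.5509 -0.1035  0.0537] [263. 204.]
   knob 0.88 [ 0.4436 -0.1677  0.0538] [313. 221.]
   knob 0.69 [ 0.4539 -0.2494  0.0525] [335. 202.]
   knob 0.6 [ 0.5563 -0.2061  0.0548] [294. 184.]
   housing 0.7 [ 0.541   0.0597 -0.0025] [209. 254.]
   mouth 0.76 [0.5409 0.0536 0.0822] [208. 232.]
   beaker 0.93 [ 0.6707 -0.1198 -0.0029] [240. 187.]
   beaker 0.2 [ 0.5543 -0.2083  0.0557] [295. 184.]
   vial 0.53 [ 0.6707 -0.1201  0.0016] [240. 186.]
   vial 0.45 [ 0.4168 -0.0814  0.0036] [290. 259.]
side cam at [0.3708 0.6764 0.4005]
   plug 0.98 [ 0.551  -0.2105 -0.0044] [273. 217.]
   plug 0.9 [ 0.5562 -0.1069 -0.005 ] [259. 238.]
   plug 0.84 [ 0.4525 -0.2558  0.001 ] [321. 212.]
   plug 0.8 [ 0.447  -0.1646 -0.0025] [318. 231.]
   knob 0.94 [ 0.5534 -0.2086  0.0526] [273. 192.]
   knob 0.82 [ 0.4437 -0.171   0.0546] [323. 204.]
   knob 0.78 [ 0.4533 -0.2509  0.0552] [323. 190.]
   knob 0.69 [ 0.5543 -0.1031  0.0522] [260. 212.]
   housing 0.81 [ 0.5421  0.0547 -0.0005] [243. 279.]
   mouth 0.92 [0.5429 0.0548 0.0816] [244. 234.]
   vial 0.77 [ 0.4192 -0.0824 -0.0037] [328. 252.]
   vial 0.51 [ 0.6724 -0.1256 -0.0024] [206. 225.]
wrist cam at [ 0.3036 -0.5529  0.3739]
```

View pics/s0.png

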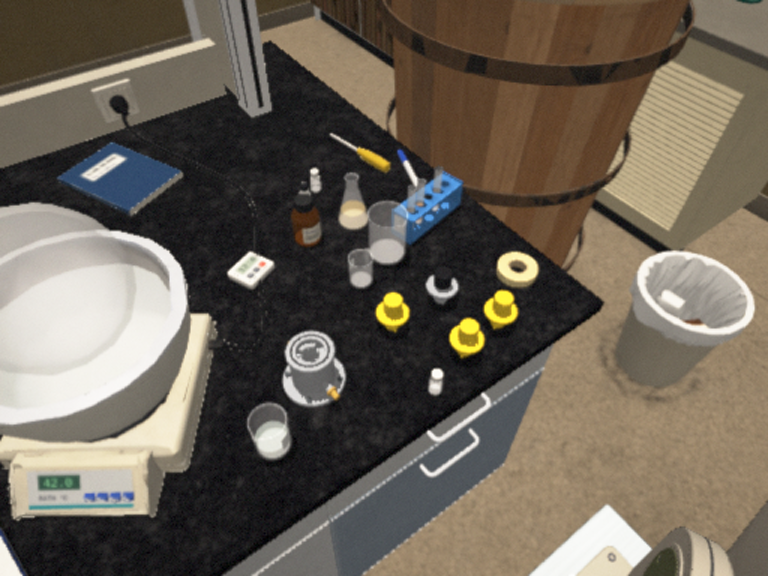

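Run:
```python
import cv2
im=cv2.imread("pics/s0.png");d=cv2.imread("pics/d0.png")
a=im[210:450,300:540];b=d[240:480,270:510]
a=cv2.resize(im[230:390,330:550],None,fx=3.5,fy=3.5,interpolation=2);cv2.imwrite("pics/c0.png",a)
```

```text
(no output)
```

View pics/d0.png

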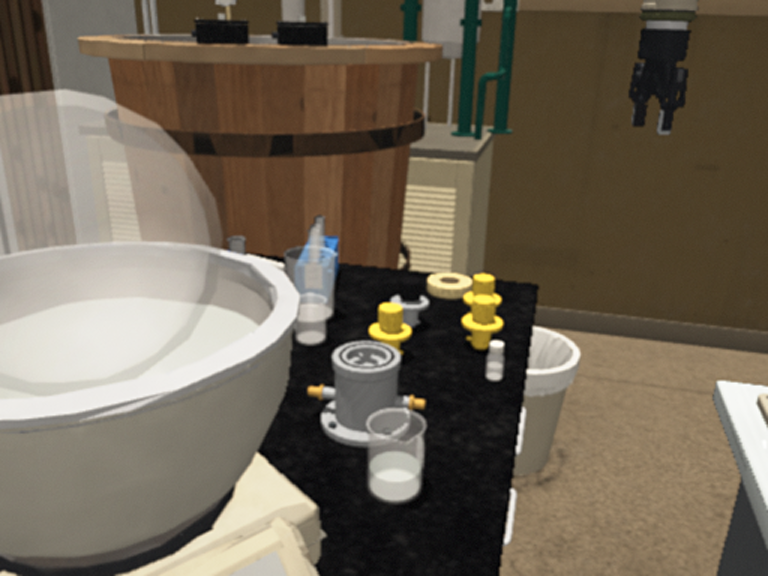

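View pics/c0.png

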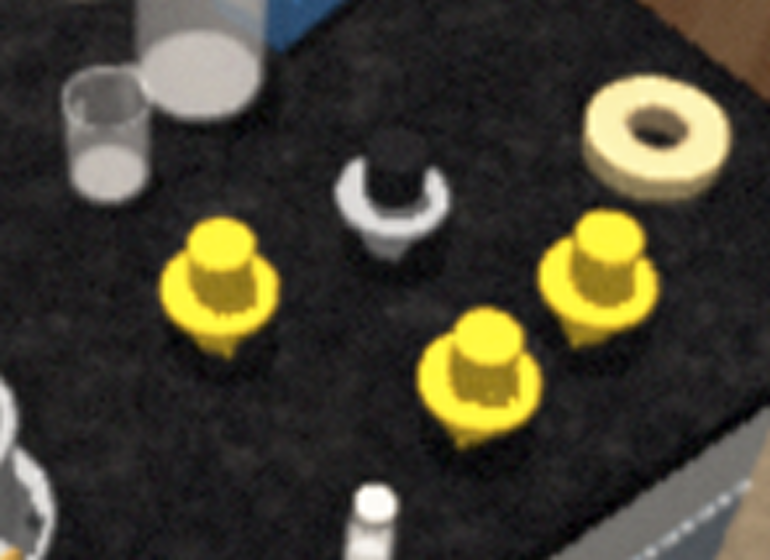

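The scene picture shows four plug-shaped things. Three are yellow, with knobs at scene px (261,204), (313,221) and (335,202). The fourth is steel with a black knob at (294,184). The enlarged crop confirms the black knob on a steel flange, so that is the plug, at about (0.553, -0.208). The housing is at about (0.541, 0.055) with its rim at 0.081, and the scene and side views agree on both. I'm moving above the plug now.

```bash
python3 -m crank '[[0,[2.7,3.1,0],[0,0,0.1]],[0,[2.7,3.1,0],[0,0,0.1]],[0,[2.7,3.1,0],[0,0,0.1]],[0,[2.7,3.1,0],[0,0,0.1]],[0,[2.7,3.1,0],[0,0,0.1]],[0,[2.7,3.1,0],[0,0,0.1]],[0,[2.7,3.1,0],[0,0,0.1]],[0,[2.7,3.1,0],[0,0,0.1]],[0,[2.7,3.1,0],[0,0,0.1]],[0,[2.7,3.1,0],[0,0,0.1]],[0,[2.7,3.1,0],[0,0,0.1]],[0,[2.7,3.1,0],[0,0,0.1]]]'
cat > wl.py <<'E'
from h import *
import sys
np.set_printoptions(precision=4,suppress=True)
p=viewer.camera("wrist");o=telemetry.get_obs()
print(o["clock"],np.array(o["position"]),np.array(o["ee_rot"]),np.array(o["joint_pos"]),np.array(o["ft_force"]))
for t in ["plug","knob","housing","mouth"]:
    for d in mark_of(t,p)[:4]:
        P=w(p,d["location"]);print("  ",t,round(d["conf"],2),P,px(p,P).round())
save(p,sys.argv[1])
E
python3 wl.py w1.png
```

```text
clock: 2.05
position: [0.5515, -0.2089, 0.2317]
ee_rot: [-0.002, 0.707, 0.001, 0.707]
ft_force: [0.5, -1.1, -0.8]
grip_width: 0.999
2.1 [ 0.5562 -0.1999  0.2316] [-0.0063  0.7059  0.0092  0.7082] [ 0.6832  0.2981 -0.5052  1.5348  0.1416  1.344   0.1872] [-0.0998  8.6309 -0.0913]
   plug 0.89 [ 0.4455 -0.1631  0.0007] [168. 122.]
   plug 0.86 [ 0.5513 -0.2065  0.0001] [255. 158.]
   plug 0.85 [ 0.5622 -0.1021  0.0011] [265.  69.]
   plug 0.81 [ 0.455  -0.2509  0.0019] [181. 191.]
   knob 0.94 [ 0.4533 -0.248   0.0539] [168. 203.]
   knob 0.86 [ 0.5523 -0.206   0.0569] [256. 169.]
   knob 0.73 [ 0.5578 -0.1027  0.056 ] [262.  65.]
   knob 0.62 [ 0.4496 -0.1683  0.0531] [158. 132.]
```

```bash
python3 -m crank '[[0.3,[0,0,0],[0,0,0]],[0.3,[0,0,0],[0,0,0]],[0.3,[0,0,0],[0,0,0]]]'; python3 wl.py w2.png
```

```text
clock: 2.55
position: [0.5499, -0.2117, 0.2314]
ee_rot: [0.001, 0.707, -0.001, 0.707]
ft_force: [-0.1, -0.1, 0.5]
grip_width: 0.7
2.6 [ 0.55   -0.2115  0.2314] [ 0.0005  0.7071 -0.0008  0.7071] [ 0.6937  0.2935 -0.4933  1.5389  0.1414  1.3445  0.1847] [-0.5372  0.1549  0.0291]
   plug 0.89 [ 0.4537 -0.2527 -0.0009] [182. 191.]
   plug 0.84 [ 0.5622 -0.1007 -0.0001] [265.  65.]
   plug 0.81 [ 0.5529 -0.2075 -0.0004] [257. 156.]
   plug 0.68 [ 0.4434 -0.1641 -0.0002] [167. 121.]
   knob 0.93 [ 0.453  -0.2477  0.0544] [169. 202.]
   knob 0.76 [ 0.5563 -0.2066  0.0561] [261. 166.]
   knob 0.61 [ 0.4459 -0.1701  0.0559] [155. 132.]
   knob 0.3 [ 0.5533 -0.2075  0.01  ] [258. 158.]
   mouth 0.31 [ 0.5526 -0.2082 -0.0015] [257. 157.]
```

View pics/w2.png

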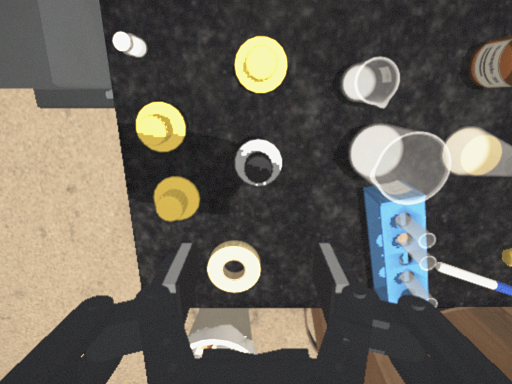

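The wrist view shows the plug's steel flange at about (258,162) with the black knob top at (258,168). Yellow plugs lie around it at (261,65), (160,127) and (176,199). I'll refine the centre by fitting the flange outline.

```bash
cat >> h.py <<'E'
def onplane(pic,p,z):
    o,v=ray(pic,p); return o+v*(z-o[2])/v[2]
def fitflange(pic,c,r,z,thr=80):
    im=pic["frame"];g=im.max(axis=2).astype(np.uint8);m=(g>thr).astype(np.uint8)*255
    k=np.zeros_like(m);cv2.circle(k,tuple(int(x) for x in c),r,255,-1);m&=k
    cs,_=cv2.findContours(m,cv2.RETR_EXTERNAL,cv2.CHAIN_APPROX_NONE)
    h=cv2.convexHull(max(cs,key=len));P=np.array([onplane(pic,q[0],z)[:2] for q in h])
    # circle fit in the world plane
    A=np.c_[2*P,np.ones(len(P))];s=np.linalg.lstsq(A,(P**2).sum(1),rcond=None)[0]
    R=np.sqrt(s[2]+s[:2]@s[:2]);res=np.hypot(*(P-s[:2]).T)-R
    return s[:2],R,res.std(),len(P)
E
python3 - <<'E'
from h import *
for n in ["wrist","scene"]:
    p=viewer.camera(n)
    c=px(p,[.553,-.2075,.0375])
    for thr in (70,100,130): print(n,c,fitflange(p,c,34 if n=="wrist" else 16,.0365,thr))
E
```

```text
wrist [257.24356155 164.18831227] (array([ 0.55353905, -0.20693796]), np.float64(0.02772949207455935), np.float64(0.00029241354152443705), 28)
wrist [257.24356155 164.18831227] (array([ 0.55362531, -0.20675799]), np.float64(0.02721096991024305), np.float64(0.00022072493094838348), 29)
wrist [257.24356155 164.18831227] (array([ 0.55373192, -0.2066311 ]), np.float64(0.026771276712597), np.float64(0.00036759068823437785), 25)
scene [294.44065971 189.0672901 ] (array([ 0.54872775, -0.20205559]), np.float64(0.029612427393374552), np.float64(0.002854084030399864), 15)
scene [294.44065971 189.0672901 ] (array([ 0.5483794 , -0.20166231]), np.float64(0.027632757922336524), np.float64(0.0028929310068513633), 13)
scene [294.44065971 189.0672901 ] (array([ 0.55390385, -0.20052596]), np.float64(0.02253347128905554), np.float64(0.0021481090321883453), 12)
```

```bash
python3 -m crank '[[0.3,[0.2,0.3,-2.5],[0,0,0]],[0.3,[0.15,0.15,-2.5],[0,0,0]],[0.3,[0,0,-2.5],[0,0,0]],[0.3,[0,0,-2.5],[0,0,0]],[0.3,[0,0,-2.5],[0,0,0]],[0.3,[0,0,-2.5],[0,0,0]],[0.3,[0,0,-1.8],[0,0,0]],[0.3,[0,0,-1.2],[0,0,0]],[0.3,[0,0,-0.8],[0,0,0]],[0.3,[0,0,0],[0,0,0]],[0.3,[0,0,0],[0,0,0]]]' 20
python3 - <<'E'
from h import *
p=viewer.camera("wrist");save(p,"w3.png");print(fitflange(p,px(p,[.5535,-.207,.0375]),110,.0365,100), px(p,[.5535,-.207,.0375]), px(p,[.5535,-.207,.069]))
E
```

```text
clock: 3.82
position: [0.5544, -0.2061, 0.044]
ee_rot: [-0.0, 0.707, -0.0, 0.707]
ft_force: [0.2, -0.1, 0.2]
grip_width: 0.701
(array([ 0.56848264, -0.18763966]), np.float64(0.006294091522964285), np.float64(0.0022977213995287503), 10) [252.73754316 248.65841027] [252.17984602 282.70123643]
```

View pics/w3.png

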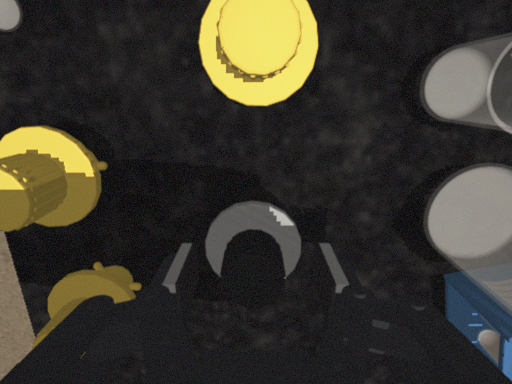

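The wrist view shows the flange at (253,247), centred between the pads at (180,270) and (333,270). I'll grip lightly, then open and grip again about 90° round, so the plug is centred on the tool axis both ways.

```bash
python3 -m crank '[[0.3,[0,0,-0.2],[0,0,0]],[0.6,[0,0,0],[0,0,0]],[1,[0,0,0],[0,0,0]],[1,[0,0,0],[0,0,0]],[1,[0,0,0],[0,0,0]],[1,[0,0,0],[0,0,0]],[1,[0,0,0],[0,0,0]]]' 20; python3 -m crank '[[0.3,[0,0,0],[0,0,0]],[0.3,[0,0,0],[0,0,0]],[0.3,[0,0,0],[0,0,0]],[0.3,[0,0,0],[0,0,0]]]'
```

```text
clock: 4.45
position: [0.5542, -0.2062, 0.0418]
ee_rot: [-0.0, 0.707, -0.0, 0.707]
ft_force: [-1.4, -0.4, 5.7]
grip_width: 0.346
clock: 4.78
position: [0.5539, -0.2059, 0.0411]
ee_rot: [0.0, 0.707, 0.0, 0.707]
ft_force: [0.6, -0.3, -0.4]
grip_width: 0.701
```

```bash
python3 -m crank '[[0.3,[0,0,0],[0,0,0.12]],[0.3,[0,0,0],[0,0,0.12]],[0.3,[0,0,0],[0,0,0.12]],[0.3,[0,0,0],[0,0,0.12]],[0.3,[0,0,0],[0,0,0.12]],[0.3,[0,0,0],[0,0,0.12]],[0.3,[0,0,0],[0,0,0.12]],[0.3,[0,0,0],[0,0,0.12]],[0.3,[0,0,0],[0,0,0.12]],[0.3,[0,0,0],[0,0,0.12]],[0.3,[0,0,0],[0,0,0.12]],[0.3,[0,0,0],[0,0,0.12]]]'; python3 -m crank '[[0.3,[0,0,0],[0,0,0.12]],[0.3,[0,0,0],[0,0,0]],[0.3,[0,0,0],[0,0,0]],[1,[0,0,0],[0,0,0]],[1,[0,0,0],[0,0,0]],[1,[0,0,0],[0,0,0]],[1,[0,0,0],[0,0,0]],[1,[0,0,0],[0,0,0]]]' 20;  python3 -c "
from h import *
print(telemetry.get_obs()['joint_pos'])"
```

```text
clock: 5.78
position: [0.5539, -0.206, 0.0412]
ee_rot: [-0.468, 0.53, 0.468, 0.53]
ft_force: [-0.2, 0.7, 0.7]
grip_width: 0.698
clock: 6.45
position: [0.5541, -0.206, 0.0414]
ee_rot: [-0.497, 0.503, 0.497, 0.503]
ft_force: [-0.7, -1.1, 1.0]
grip_width: 0.341
[ 0.8757534   0.55591615 -0.75618421  1.71552473  0.43220873  1.04435193
  1.53194799]
```

```bash
python3 -m crank '[[1,[0,0,0],[0,0,0]],[1,[0,0,0.5],[0,0,0]],[1,[0,0,1.5],[0,0,0]],[1,[0,0,2.5],[0,0,0]],[1,[0,0,2.5],[0,0,0]],[1,[0,0,3],[0,0,0]],[1,[0,0,3],[0,0,-0.12]],[1,[0,0,3],[0,0,-0.12]],[1,[0,0,2],[0,0,-0.12]],[1,[-0.2,2,1],[0,0,-0.12]],[1,[-0.2,2.5,0],[0,0,-0.12]],[1,[-0.2,2.5,0],[0,0,-0.12]]]' 40; python3 -m crank '[[1,[-0.2,2.5,0],[0,0,-0.12]],[1,[-0.2,2.5,0],[0,0,-0.12]],[1,[-0.2,2.5,0],[0,0,-0.12]],[1,[-0.2,2.5,0],[0,0,-0.12]],[1,[-0.1,2.2,0],[0,0,-0.12]],[1,[0,1.5,0],[0,0,-0.12]],[1,[0,0.5,0],[0,0,-0.12]],[1,[0,0,0],[0,0,0]],[1,[0,0,0],[0,0,0]],[1,[0,0,0],[0,0,0]]]'
python3 wl.py w4.png
```

```text
clock: 7.45
position: [0.5481, -0.1353, 0.2333]
ee_rot: [-0.287, 0.646, 0.286, 0.647]
ft_force: [-0.4, 0.5, -3.0]
grip_width: 0.34
clock: 8.28
position: [0.539, 0.0052, 0.2318]
ee_rot: [-0.001, 0.707, 0.001, 0.707]
ft_force: [0.3, -1.2, -2.4]
grip_width: 0.341
8.3333 [0.539  0.0051 0.2316] [-0.0009  0.707   0.0007  0.7072] [ 0.5613  0.2154 -0.7438  1.6576  0.15    1.3268 -0.2052] [-0.3548 -0.1791 -1.5941]
   plug 0.93 [0.538  0.0021 0.1897] [253. 225.]
   plug 0.59 [ 0.4419 -0.1636  0.0017] [187. 275.]
   plug 0.26 [0.5399 0.0072 0.2417] [256. 260.]
   knob 0.67 [0.5399 0.0056 0.2472] [256. 269.]
   housing 0.75 [ 0.5441  0.0526 -0.0032] [259. 121.]
   mouth 0.63 [0.5424 0.0573 0.081 ] [259. 124.]
```

View pics/w4.png

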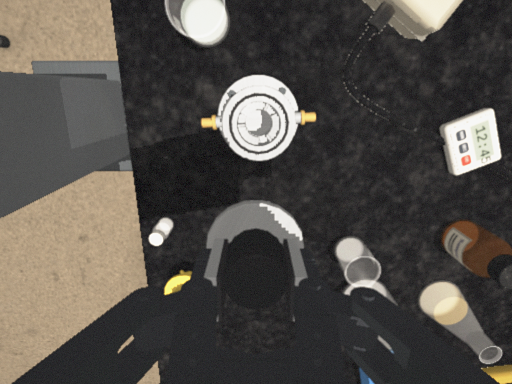

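The wrist view shows the housing at about (259,120), with the held plug upright at (255,265). I'll rectify the view onto the rim plane and fit the circles.

```bash
cat >> h.py <<'E'
def rectify(pic,c,z,half=.056,res=.00025):
    n=int(2*half/res);a=(np.arange(n)-n/2+.5)*res
    X,Y=np.meshgrid(c[0]+a,c[1]-a)
    T=np.array(pic["cam_to_world"]);K=np.array(pic["intrinsics"])
    q=(np.stack([X,Y,np.full_like(X,z)],-1)-T[:3,3])@T[:3,:3]
    u=np.stack([q[...,0],-q[...,1]],-1)/-q[...,2:3]; u=u*(1+pic["k1"]*(u**2).sum(-1,keepdims=True))
    m=(u@K[:2,:2].T+K[:2,2]).astype(np.float32)
    return cv2.remap(pic["frame"][:,:,::-1].copy(),m[...,0],m[...,1],cv2.INTER_CUBIC)
E
python3 - <<'E'
from h import *
p=viewer.camera("wrist");np.save("p4.npy",p,allow_pickle=True)
r=rectify(p,(.5415,.055),.08);cv2.imwrite("pics/r4.png",r)
E
```

```text
(no output)
```

View pics/r4.png

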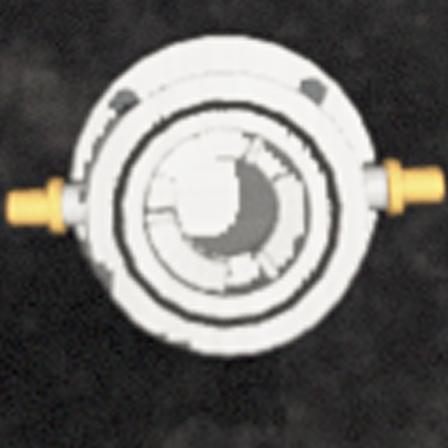

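Run:
```python
from h import *
p=np.load("p4.npy",allow_pickle=True).item()
print("cam",np.array(p["cam_to_world"])[:3,3], "axis",-np.array(p["cam_to_world"])[:3,2])
r=rectify(p,(.5415,.055),.08);g=cv2.cvtColor(r,6).astype(float)
def circ(P):
    for _ in range(6):
        A=np.c_[2*P,np.ones(len(P))];s=np.linalg.lstsq(A,(P**2).sum(1),rcond=None)[0]
        R=np.sqrt(s[2]+s[:2]@s[:2]);e=np.hypot(*(P-s[:2]).T)-R;k=abs(e)<2.2*e.std()+.3
        if k.all():break
        P=P[k]
    return s[:2],R,e.std(),len(P)
def rep(n,v):
    c=v[0];print(n,"world",.5415+(c[0]-223.5)*.00025,.055-(c[1]-223.5)*.00025,"R mm",v[1]*.25,v[2]*.25,v[3])
c0=np.array([227,214.])
g=cv2.GaussianBlur(g,(0,0),1.5)
for it in range(2):
  inn=[];out=[];mid=[]
  for t in np.linspace(0,2*np.pi,180,False):
    d=np.array([np.cos(t),np.sin(t)]);rr=np.arange(92,124,.25)
    pr=cv2.remap(g.astype(np.float32),(c0[0]+rr*d[0]).astype(np.float32)[None],(c0[1]+rr*d[1]).astype(np.float32)[None],1)[0]
    k=pr.argmin();
    if pr[k]>150: continue
    mid.append(c0+rr[k]*d); gr=np.diff(pr)
    a=gr[max(0,k-40):k];b=gr[k:k+40]
    if len(a): inn.append(c0+rr[max(0,k-40)+a.argmin()]*d)
    if len(b): out.append(c0+rr[k+b.argmax()]*d)
  c0=circ(np.array(mid))[0]
for n,q in (("mid",mid),("in",inn),("out",out)): rep(n,circ(np.array(q)))
# outer outline of base flange (z ~?), and bore edge
for R0,nm in ((84,"bore dark line"),):
  P=[]
  for t in np.linspace(0,2*np.pi,180,False):
    d=np.array([np.cos(t),np.sin(t)]);rr=np.arange(74,93,.25)
    pr=cv2.remap(g.astype(np.float32),(c0[0]+rr*d[0]).astype(np.float32)[None],(c0[1]+rr*d[1]).astype(np.float32)[None],1)[0]
    k=pr.argmin()
    if 0<k<len(rr)-1 and pr[k]<pr.max()-15:P.append(c0+rr[k]*d)
  rep(nm,circ(np.array(P)))
```

```text
cam [0.53955502 0.08740966 0.37391983] axis [-8.58159275e-04 -3.19116540e-01 -9.47715093e-01]
mid world 0.5421178841808673 0.05756046409149087 R mm 27.233862771090045 0.1172943652276093 178
in world 0.5421376378920965 0.05754886249660302 R mm 26.036530201254244 0.16652782452643666 175
out world 0.5421373603473196 0.057555927686424826 R mm 28.36432381005195 0.14319347772990795 179
bore dark line world 0.5419050730860252 0.05796668109499156 R mm 20.26728562414203 0.3159858641597978 163
```

```bash
python3 -m crank '[[1,[0.16,1.3,0],[0,0,0]],[1,[0.1,2,-0.5],[0,0,0]],[1,[0.1,1.5,-1.5],[0,0,0]],[1,[0,0.49,-2],[0,0,0]],[1,[0,0,-2],[0,0,0]],[1,[0,0,-2],[0,0,0]],[1,[0,0,-1.2],[0,0,0]],[1,[0,0,-0.5],[0,0,0]],[1,[0,0,0],[0,0,0]],[1,[0,0,0],[0,0,0]],[1,[0,0,0],[0,0,0]]]' 40
python3 - <<'E'
from h import *
o=telemetry.get_obs();print(o["position"],o["ft_force"],o["torque"])
for n in ["scene","side"]:
    p=viewer.camera(n)
    for t in ["mouth","plug","knob","lugs"]:
        for d in mark_of(t,p)[:5]:
            P=w(p,d["location"])
            if abs(P[1]-.057)<.05: print(n,t,round(d["conf"],2),P.round(4))
    a=px(p,[.5425,.058,.1]).astype(int); save(p,n+"5.png",(a[0]-50,a[1]-50,a[0]+50,a[1]+50),4)
E
cd pics; python3 -c "
import cv2;cv2.imwrite('x5.png',cv2.hconcat([cv2.imread('scene5.png'),cv2.imread('side5.png')]))"
```

```text
clock: 9.5
position: [0.5433, 0.0589, 0.1355]
ee_rot: [0.0, 0.706, 0.0, 0.708]
ft_force: [-0.5, 0.6, -2.5]
grip_width: 0.338
[0.5433355  0.05893582 0.13554804] [-0.53765264  0.61732259 -2.49541874] [-0.01742585  0.00897726 -0.01865216]
scene mouth 0.64 [0.5393 0.0517 0.0826]
scene plug 0.66 [0.5409 0.0595 0.0912]
scene knob 0.65 [0.5446 0.0575 0.1517]
scene lugs 0.89 [0.5408 0.0622 0.1016]
scene lugs 0.59 [0.5415 0.059  0.0591]
side mouth 0.71 [0.5433 0.059  0.0794]
side plug 0.55 [0.5394 0.0543 0.0893]
side knob 0.63 [0.5429 0.0576 0.1488]
side lugs 0.92 [0.5358 0.0586 0.1041]
```

View pics/x5.png

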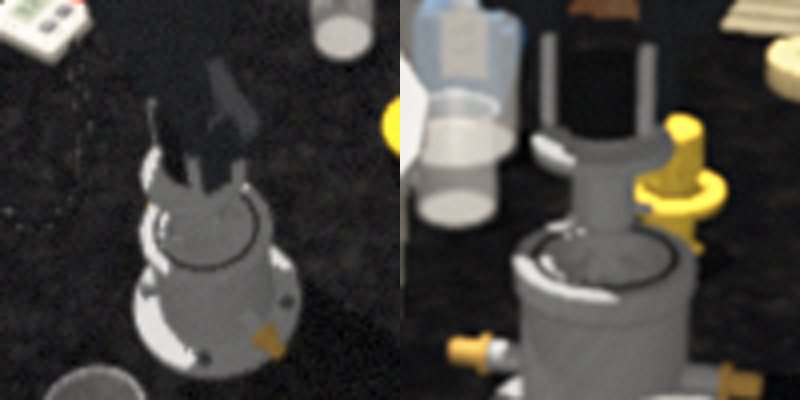

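The scene and side crops show the plug upright just above the mouth, and it looks concentric with it. I'm descending gently.

```bash
python3 -m crank '[[1,[-0.03,-0.04,-0.8],[0,0,0]],[1,[0,0,-0.6],[0,0,0]],[1,[0,0,-0.3],[0,0,0]],[1,[0,0,0],[0,0,0]],[1,[0,0,0],[0,0,0]]]' 40;python3 -m crank '[[1,[0,0,0],[0,0,0]],[1,[0,0,0],[0,0,0]]]'
```

```text
clock: 10.42
position: [0.5421, 0.0585, 0.117]
ee_rot: [0.0, 0.707, 0.0, 0.707]
ft_force: [0.7, -0.4, -1.0]
grip_width: 0.34
clock: 10.58
position: [0.5425, 0.0585, 0.1176]
ee_rot: [0.0, 0.707, 0.0, 0.707]
ft_force: [-0.2, -0.0, -1.7]
grip_width: 0.335
```

```bash
python3 -m crank '[[1,[0.02,-0.04,-0.15],[0,0,0]],[1,[0,0,-0.15],[0,0,0]],[1,[0,0,-0.15],[0,0,0]],[1,[0,0,-0.15],[0,0,0]],[1,[0,0,0],[0,0,0]],[1,[0,0,0],[0,0,0]]]'
```

```text
clock: 11.08
position: [0.5424, 0.0581, 0.1112]
ee_rot: [-0.0, 0.707, 0.0, 0.707]
ft_force: [0.6, -0.2, -2.4]
grip_width: 0.34
```

The lugs are past the rim plane without contact. I'm going on down to the lands.

```bash
python3 -m crank '[[1,[0,0,-0.15],[0,0,0]],[1,[0,0,-0.15],[0,0,0]],[1,[0,0,0],[0,0,0]],[1,[0,0,0],[0,0,0]]]'; python3 -m crank '[[1,[0,0,-0.1],[0,0,0]],[1,[0,0,-0.1],[0,0,0]],[1,[0,0,0],[0,0,0]]]'
```

```text
clock: 11.42
position: [0.5424, 0.058, 0.1082]
ee_rot: [0.0, 0.707, 0.0, 0.707]
ft_force: [0.1, 0.1, -2.7]
grip_width: 0.335
clock: 11.67
position: [0.5428, 0.0582, 0.1072]
ee_rot: [-0.0, 0.707, -0.0, 0.707]
ft_force: [-2.8, -0.6, 8.1]
grip_width: 0.339
```

```bash
python3 -m crank '[[1,[0,0,0.02],[0,0,0.05]],[1,[0,0,0],[0,0,0.05]],[1,[0,0,0],[0,0,0]]]'; python3 -m crank '[[1,[0,0,0.02],[0,0,0.05]],[1,[0,0,0],[0,0,0.05]],[1,[0,0,0],[0,0,0]]]';python3 -c "
from h import *
print(telemetry.get_obs()['torque'])"
```

```text
clock: 11.92
position: [0.5435, 0.0578, 0.1074]
ee_rot: [-0.036, 0.705, 0.036, 0.707]
ft_force: [1.8, -2.2, 5.4]
grip_width: 0.341
clock: 12.17
position: [0.5429, 0.0582, 0.107]
ee_rot: [-0.071, 0.703, 0.071, 0.704]
ft_force: [1.7, -0.5, 2.8]
grip_width: 0.34
[-0.0894872  -0.20717209  0.03097104]
```

```bash
python3 -m crank '[[1,[0,0,-0.03],[0,0,0.05]],[1,[0,0,0],[0,0,0.05]],[1,[0,0,0],[0,0,0]]]'; python3 -m crank '[[1,[0,0,0],[0,0,0.05]],[1,[0,0,0],[0,0,0.05]],[1,[0,0,0],[0,0,0]]]'; python3 -m crank '[[1,[0,0,0],[0,0,0.05]],[1,[0,0,0],[0,0,0.05]],[1,[0,0,0],[0,0,0]]]'
```

```text
clock: 12.42
position: [0.5423, 0.058, 0.1062]
ee_rot: [-0.106, 0.699, 0.106, 0.699]
ft_force: [2.0, -0.2, -1.3]
grip_width: 0.338
clock: 12.67
position: [0.5421, 0.0581, 0.106]
ee_rot: [-0.14, 0.693, 0.14, 0.693]
ft_force: [0.4, -0.1, -2.1]
grip_width: 0.337
clock: 12.92
position: [0.5422, 0.058, 0.1061]
ee_rot: [-0.174, 0.686, 0.174, 0.685]
ft_force: [0.8, 0.4, -2.2]
grip_width: 0.337
```

```bash
python3 -m crank '[[1,[0,0,-0.1],[0,0,0]],[1,[0,0,0],[0,0,0]],[1,[0,0,0],[0,0,0]]]'; python3 -m crank '[[1,[0,0,-0.1],[0,0,0]],[1,[0,0,0],[0,0,0]],[1,[0,0,0],[0,0,0]]]'
```

```text
clock: 13.17
position: [0.5424, 0.0581, 0.1053]
ee_rot: [-0.174, 0.685, 0.174, 0.685]
ft_force: [0.2, -0.6, -1.9]
grip_width: 0.339
clock: 13.42
position: [0.5424, 0.0581, 0.1044]
ee_rot: [-0.175, 0.685, 0.175, 0.685]
ft_force: [-0.2, 0.8, -1.5]
grip_width: 0.337
```

```bash
python3 -m crank '[[1,[0,0,-0.1],[0,0,0]],[1,[0,0,0],[0,0,0]],[1,[0,0,0],[0,0,0]]]'; python3 -m crank '[[1,[0,0,-0.05],[0,0,0]],[1,[0,0,0],[0,0,0]],[1,[0,0,0],[0,0,0]]]'
```

```text
clock: 13.67
position: [0.5426, 0.0581, 0.1036]
ee_rot: [-0.175, 0.685, 0.175, 0.685]
ft_force: [-0.2, -0.4, -0.0]
grip_width: 0.337
clock: 13.92
position: [0.5427, 0.0581, 0.1034]
ee_rot: [-0.175, 0.685, 0.175, 0.685]
ft_force: [-2.6, -0.7, 6.0]
grip_width: 0.339
```

It had been on the blunt stops and has come off onto the lands: contact is at flange height about 13.6 mm with about 7 N. I'm continuing anticlockwise and raising the command with the climb.

```bash
python3 -m crank '[[1,[0,0,0.01],[0,0,0.05]],[1,[0,0,0.01],[0,0,0.05]],[1,[0,0,0.01],[0,0,0.05]],[1,[0,0,0.01],[0,0,0.05]],[1,[0,0,0],[0,0,0]]]'; python3 -m crank '[[1,[0,0,0.01],[0,0,0.05]],[1,[0,0,0.01],[0,0,0.05]],[1,[0,0,0.01],[0,0,0.05]],[1,[0,0,0.01],[0,0,0.05]],[1,[0,0,0],[0,0,0]]]';python3 -c "
from h import *
print(telemetry.get_obs()['torque'])"
```

```text
clock: 14.33
position: [0.5432, 0.0579, 0.1038]
ee_rot: [-0.243, 0.663, 0.243, 0.665]
ft_force: [0.2, -0.8, 3.6]
grip_width: 0.34
clock: 14.75
position: [0.5431, 0.0581, 0.1041]
ee_rot: [-0.308, 0.636, 0.308, 0.637]
ft_force: [1.4, -1.5, 3.5]
grip_width: 0.336
[-0.16611525 -0.39421527  0.03512963]
```

```bash
python3 -m crank '[[1,[0,0,0.01],[0,0,0.05]],[1,[0,0,0.01],[0,0,0.05]],[1,[0,0,0.01],[0,0,0.05]],[1,[0,0,0.01],[0,0,0.05]],[1,[0,0,0],[0,0,0]]]'
```

```text
clock: 15.17
position: [0.5431, 0.0581, 0.1045]
ee_rot: [-0.37, 0.602, 0.369, 0.603]
ft_force: [1.3, -0.8, 5.4]
grip_width: 0.336
```

```bash
python3 -m crank '[[1,[0,0,0.01],[0,0,0.05]],[1,[0,0,0.01],[0,0,0.05]],[1,[0,0,0],[0,0,0]]]'; python3 -m crank '[[1,[0,0,0.01],[0,0,0.05]],[1,[0,0,0.01],[0,0,0.05]],[1,[0,0,0],[0,0,0]]]'
```

```text
clock: 15.42
position: [0.5429, 0.0582, 0.1047]
ee_rot: [-0.399, 0.584, 0.399, 0.584]
ft_force: [2.4, -1.0, 5.7]
grip_width: 0.342
clock: 15.67
position: [0.5429, 0.0583, 0.1049]
ee_rot: [-0.428, 0.563, 0.427, 0.564]
ft_force: [0.4, 0.7, 5.6]
grip_width: 0.334
```

```bash
python3 -m crank '[[1,[0,0,0.01],[0,0,0.05]],[1,[0,0,0.01],[0,0,0.05]],[1,[0,0,0],[0,0,0]]]'; python3 -m crank '[[1,[0,0,0.01],[0,0,0.05]],[1,[0,0,0.01],[0,0,0.05]],[1,[0,0,0],[0,0,0]]]';python3 -c "
from h import *
o=telemetry.get_obs();print(o['torque'],o['joint_pos'])"
```

```text
clock: 15.92
position: [0.5428, 0.0583, 0.105]
ee_rot: [-0.455, 0.541, 0.455, 0.542]
ft_force: [1.2, 0.8, 6.4]
grip_width: 0.336
clock: 16.17
position: [0.5427, 0.0583, 0.1051]
ee_rot: [-0.481, 0.518, 0.482, 0.518]
ft_force: [1.8, 0.4, 5.1]
grip_width: 0.339
[ 0.0570093  -0.34628438  0.01912611] [ 0.64442548  0.45799463 -1.0135706   1.78039916  0.42500994  1.14197357
  0.99309084]
```

```bash
python3 -m crank '[[1,[0,0,0.01],[0,0,0.05]],[1,[0,0,0.01],[0,0,0.05]],[1,[0,0,0],[0,0,0]]]'; python3 -m crank '[[1,[0,0,0.01],[0,0,0.05]],[1,[0,0,0.01],[0,0,0.05]],[1,[0,0,0],[0,0,0]]]'
```

```text
clock: 16.42
position: [0.5419, 0.0581, 0.1047]
ee_rot: [-0.506, 0.493, 0.507, 0.493]
ft_force: [1.1, 0.1, 1.7]
grip_width: 0.34
clock: 16.67
position: [0.5417, 0.0579, 0.1046]
ee_rot: [-0.53, 0.468, 0.531, 0.467]
ft_force: [-0.3, -0.6, -2.4]
grip_width: 0.339
```

```bash
python3 -m crank '[[1,[0,0,0.01],[0,0,0.05]],[1,[0,0,0.01],[0,0,0.05]],[1,[0,0,0],[0,0,0]]]'
```

```text
clock: 16.92
position: [0.5418, 0.0579, 0.1049]
ee_rot: [-0.553, 0.441, 0.554, 0.44]
ft_force: [0.3, 0.3, -2.7]
grip_width: 0.336
```

Contact let go at yaw about 1.65, with no load since, so the lugs are over the pockets. I'm turning back 0.08 rad toward the middle of the window and lowering gently.

```bash
python3 -m crank '[[1,[0.03,0,0],[0,0,-0.08]],[1,[0,0,-0.1],[0,0,0]],[1,[0,0,-0.1],[0,0,0]],[1,[0,0,0],[0,0,0]]]'; python3 -m crank '[[1,[0,0,-0.1],[0,0,0]],[1,[0,0,-0.1],[0,0,0]],[1,[0,0,0],[0,0,0]]]'
```

```text
clock: 17.25
position: [0.5425, 0.0581, 0.1031]
ee_rot: [-0.536, 0.461, 0.536, 0.461]
ft_force: [-0.7, 1.1, -1.2]
grip_width: 0.341
clock: 17.5
position: [0.5426, 0.0583, 0.1013]
ee_rot: [-0.536, 0.461, 0.536, 0.461]
ft_force: [-1.1, 1.2, -2.6]
grip_width: 0.338
```

```bash
python3 -m crank '[[1,[0,0,-0.12],[0,0,0]],[1,[0,0,-0.12],[0,0,0]],[1,[0,0,-0.12],[0,0,0]],[1,[0,0,0],[0,0,0]]]'; python3 -m crank '[[1,[0,0,-0.1],[0,0,0]],[1,[0,0,-0.1],[0,0,0]],[1,[0,0,0],[0,0,0]],[1,[0,0,0],[0,0,0]]]'
```

```text
clock: 17.83
position: [0.5427, 0.058, 0.0976]
ee_rot: [-0.536, 0.461, 0.536, 0.461]
ft_force: [0.9, 1.3, -3.0]
grip_width: 0.341
clock: 18.17
position: [0.5428, 0.0579, 0.0959]
ee_rot: [0.536, -0.461, -0.536, -0.461]
ft_force: [-0.6, -0.6, -1.7]
grip_width: 0.34
```

```bash
python3 -m crank '[[1,[0,0,-0.1],[0,0,0]],[1,[0,0,0],[0,0,0]],[1,[0,0,0],[0,0,0]]]';  python3 -m crank '[[1,[0,0,-0.05],[0,0,0]],[1,[0,0,0],[0,0,0]],[1,[0,0,0],[0,0,0]]]'
```

```text
clock: 18.42
position: [0.5429, 0.058, 0.095]
ee_rot: [0.536, -0.461, -0.536, -0.461]
ft_force: [-0.3, -0.1, -1.3]
grip_width: 0.338
clock: 18.67
position: [0.5431, 0.058, 0.0948]
ee_rot: [0.536, -0.461, -0.536, -0.461]
ft_force: [0.0, -1.4, 3.5]
grip_width: 0.339
```

The plug sits on the pocket floor, TCP 0.0948, flange 5 mm above the rim as the text says. Now I screw it in clockwise, following down about 4.4 mm/rad with a push of a few newtons.

```bash
python3 -m crank '[[1,[0,0,-0.01],[0,0,-0.05]],[1,[0,0,-0.02],[0,0,-0.05]],[1,[0,0,-0.02],[0,0,-0.05]],[1,[0,0,-0.02],[0,0,-0.05]],[1,[0,0,0],[0,0,0]]]';  python3 -c "
from h import *
o=telemetry.get_obs();print(o['torque'])"
```

```text
clock: 19.08
position: [0.543, 0.0583, 0.094]
ee_rot: [-0.487, 0.513, 0.486, 0.513]
ft_force: [-0.0, -0.4, 2.2]
grip_width: 0.337
[ 0.18440939 -0.13112448 -0.09342676]
```

```bash
python3 -m crank '[[1,[0,0,-0.03],[0,0,-0.05]],[1,[0,0,-0.02],[0,0,-0.05]],[1,[0,0,-0.02],[0,0,-0.05]],[1,[0,0,-0.02],[0,0,-0.05]],[1,[0,0,0],[0,0,0]]]'; python3 -m crank '[[1,[0,0,-0.03],[0,0,-0.05]],[1,[0,0,-0.02],[0,0,-0.05]],[1,[0,0,-0.02],[0,0,-0.05]],[1,[0,0,-0.02],[0,0,-0.05]],[1,[0,0,0],[0,0,0]]]'; python3 -c "
from h import *
o=telemetry.get_obs();print(o['torque'])"
```

```text
clock: 19.5
position: [0.5428, 0.0583, 0.093]
ee_rot: [-0.433, 0.559, 0.433, 0.559]
ft_force: [0.3, 0.2, 1.7]
grip_width: 0.34
clock: 19.92
position: [0.5429, 0.0584, 0.0921]
ee_rot: [-0.376, 0.599, 0.376, 0.599]
ft_force: [-0.6, 0.9, 2.7]
grip_width: 0.338
[ 0.19547407 -0.0894167  -0.0194485 ]
```

```bash
python3 -m crank '[[1,[0,0,-0.03],[0,0,-0.05]],[1,[0,0,-0.02],[0,0,-0.05]],[1,[0,0,-0.02],[0,0,-0.05]],[1,[0,0,-0.02],[0,0,-0.05]],[1,[0,0,0],[0,0,0]]]'; python3 -m crank '[[1,[0,0,-0.03],[0,0,-0.05]],[1,[0,0,-0.02],[0,0,-0.05]],[1,[0,0,0],[0,0,0]]]'; python3 -c "
from h import *
o=telemetry.get_obs();print(o['torque'])"
```

```text
clock: 20.33
position: [0.543, 0.0584, 0.0912]
ee_rot: [-0.314, 0.633, 0.314, 0.634]
ft_force: [-0.1, 0.7, 3.9]
grip_width: 0.337
clock: 20.58
position: [0.543, 0.0582, 0.0908]
ee_rot: [-0.282, 0.648, 0.282, 0.648]
ft_force: [-0.4, 1.2, 3.4]
grip_width: 0.337
[ 0.21423711 -0.16477341  0.00957756]
```

```bash
python3 -m crank '[[1,[0,0,-0.02],[0,0,-0.05]],[1,[0,0,-0.02],[0,0,-0.05]],[1,[0,0,0],[0,0,0]]]';python3 -c "
from h import *
o=telemetry.get_obs();print(o['torque'])"; python3 -m crank '[[1,[0,0,-0.02],[0,0,-0.05]],[1,[0,0,-0.02],[0,0,-0.05]],[1,[0,0,0],[0,0,0]]]'; python3 -c "
from h import *
o=telemetry.get_obs();print(o['torque'])"
```

```text
clock: 20.83
position: [0.5431, 0.0583, 0.0904]
ee_rot: [-0.25, 0.661, 0.25, 0.662]
ft_force: [0.8, 0.5, 5.0]
grip_width: 0.331
[ 0.31099662 -0.14644422  0.02235141]
clock: 21.08
position: [0.5431, 0.0584, 0.0901]
ee_rot: [-0.217, 0.673, 0.217, 0.673]
ft_force: [0.0, 1.9, 7.0]
grip_width: 0.338
[3.50462858e-01 1.06632375e-04 1.94528548e-03]
```

```bash
python3 -m crank '[[1,[0,0,-0.01],[0,0,-0.05]],[1,[0,0,0],[0,0,0]],[1,[0,0,0],[0,0,0]]]';python3 -c "
from h import *
o=telemetry.get_obs();print(o['torque'])"; python3 -m crank '[[1,[0,0,-0.01],[0,0,-0.05]],[1,[0,0,0],[0,0,0]],[1,[0,0,0],[0,0,0]]]'; python3 -c "
from h import *
o=telemetry.get_obs();print(o['torque'])"
```

```text
clock: 21.33
position: [0.543, 0.0586, 0.0901]
ee_rot: [-0.201, 0.678, 0.201, 0.678]
ft_force: [-1.5, 2.4, 8.1]
grip_width: 0.338
[0.56080622 0.15040852 0.02691108]
clock: 21.58
position: [0.5429, 0.0586, 0.0901]
ee_rot: [-0.184, 0.683, 0.184, 0.683]
ft_force: [-1.9, 1.9, 9.1]
grip_width: 0.335
[0.49374196 0.36271578 0.09153475]
```

Sinking has stopped at TCP 0.0901 (computed home 0.0899), and both push and torque are rising, so it looks seated. I'll check the flange gap by eye.

```bash
python3 - <<'E'
from h import *
for n in ["scene","side"]:
    p=viewer.camera(n)
    for t in ["plug","knob"]:
        for d in mark_of(t,p)[:5]:
            P=w(p,d["location"])
            if abs(P[1]-.057)<.04: print(n,t,round(d["conf"],2),P.round(4))
    a=px(p,[.5425,.058,.09]).astype(int); save(p,n+"6.png",(a[0]-40,a[1]-40,a[0]+40,a[1]+40),5)
E
cd pics; python3 -c "
import cv2;cv2.imwrite('x6.png',cv2.hconcat([cv2.imread('scene6.png'),cv2.imread('side6.png')]))"
```

```text
scene plug 0.88 [0.5386 0.0588 0.0472]
scene knob 0.9 [0.5432 0.0613 0.1007]
side plug 0.7 [0.5387 0.0554 0.0444]
side knob 0.62 [0.5406 0.0556 0.1039]
```

View pics/x6.png

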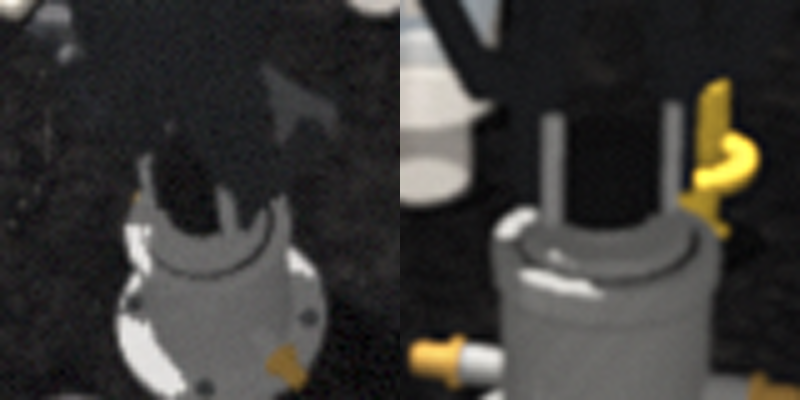

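The crops show the flange lying flush on the rim, and the networks put the plug origin at about 0.046 (home is 0.0485). One more small clockwise check, then I'll ease off the push and release.

```bash
python3 -m crank '[[1,[0,0,0],[0,0,-0.05]],[1,[0,0,0],[0,0,0]],[1,[0,0,0],[0,0,0]]]';python3 -c "
from h import *
o=telemetry.get_obs();print(o['torque'])"; python3 -m crank '[[1,[0,0,0.08],[0,0,0]],[1,[0,0,0],[0,0,0]],[0.3,[0,0,0],[0,0,0]],[0.3,[0,0,0],[0,0,0]],[0.3,[0,0,0],[0,0,0]],[0.3,[0,0,0],[0,0,0]]]'
```

```text
clock: 22.13
position: [0.5428, 0.0586, 0.0901]
ee_rot: [-0.166, 0.687, 0.167, 0.687]
ft_force: [-3.2, 1.9, 9.8]
grip_width: 0.338
[0.55587187 0.321432   0.04732982]
clock: 22.63
position: [0.5426, 0.0577, 0.0901]
ee_rot: [-0.165, 0.688, 0.165, 0.687]
ft_force: [0.3, 0.5, -0.1]
grip_width: 0.702
```

Released with no residual force. I'm lifting straight up, then checking.

```bash
python3 -m crank '[[0.3,[0,0,0.5],[0,0,0]],[0.3,[0,0,1.5],[0,0,0]],[0.3,[0,0,2.5],[0,0,0]],[0.3,[0,0,2.5],[0,0,0]],[0.3,[0,0,2.5],[0,0,0]],[0.3,[0,-1.5,2.5],[0,0,-0.1]],[0.3,[0,-2,1],[0,0,-0.1]],[0.3,[0,-2,0],[0,0,-0.1]],[0.3,[0,-1,0],[0,0,-0.1]],[0.3,[0,0,0],[0,0,0]],[0.3,[0,0,0],[0,0,0]],[0.3,[0,0,0],[0,0,0]]]'
python3 - <<'E'
from h import *
for n in ["scene","side","wrist"]:
    p=viewer.camera(n)
    for t in ["plug","knob"]+(["beaker","vial"] if n=="scene" else []):
        for d in mark_of(t,p)[:5]:
            P=w(p,d["location"])
            if abs(P[1]-.057)<.04 or t in("beaker","vial"): print(n,t,round(d["conf"],2),P.round(4))
    a=px(p,[.5425,.058,.08]).astype(int);s=40 if n!="wrist" else 50
    a=np.clip(a,s,[511-s,383-s]); save(p,n+"7.png",(a[0]-s,a[1]-s,a[0]+s,a[1]+s),5)
    if n=="wrist":
        c=px(p,[.5427,.058,.0865]);print(c)
        print(fitflange(p,c,45,.086,100))
E
cd pics; python3 -c "
import cv2;cv2.imwrite('x7.png',cv2.hconcat([cv2.resize(cv2.imread(f),(266,266)) for f in('scene7.png','side7.png','wrist7.png')]))"
```

```text
clock: 23.63
position: [0.5427, -0.0057, 0.2204]
ee_rot: [-0.026, 0.707, 0.027, 0.707]
ft_force: [1.1, 1.0, -0.5]
grip_width: 0.7
scene plug 0.74 [0.5405 0.0616 0.0447]
scene knob 0.96 [0.5448 0.0593 0.1014]
scene beaker 0.41 [ 0.6724 -0.123  -0.0022]
scene vial 0.33 [0.5396 0.0583 0.0579]
side plug 0.56 [0.5406 0.0552 0.0444]
side knob 0.63 [0.5427 0.0569 0.1006]
wrist plug 0.72 [0.5428 0.055  0.0485]
wrist knob 0.63 [0.5409 0.0591 0.1016]
[259.933704   112.24739629]
(array([0.54165663, 0.05956301]), np.float64(0.03708616314391533), np.float64(0.0013118548228816245), 38)
```

View pics/x7.png

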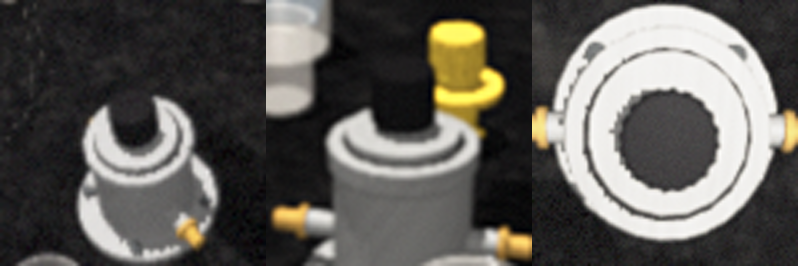

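Run:
```python
from h import *
p=viewer.camera("scene");save(p,"s9.png",s=1.5)
a=cv2.imread("pics/s0.png").astype(float);b=cv2.imread("pics/s9.png").astype(float)
for n,P in (("vial",[.418,-.082,.02]),("beaker",[.671,-.121,.03]),("yellow1",[.555,-.103,.04]),("yellow2",[.445,-.168,.04]),("yellow3",[.453,-.251,.04]),("plug old spot",[.5535,-.2065,.04])):
    c=(px(p,P)*1.5).astype(int);s=np.s_[c[1]-25:c[1]+25,c[0]-18:c[0]+18]
    print(n,abs(a[s]-b[s]).mean().round(1))
```

```text
vial 8.2
beaker 36.4
yellow1 2.3
yellow2 2.2
yellow3 2.4
plug old spot 40.8
```

View pics/s9.png

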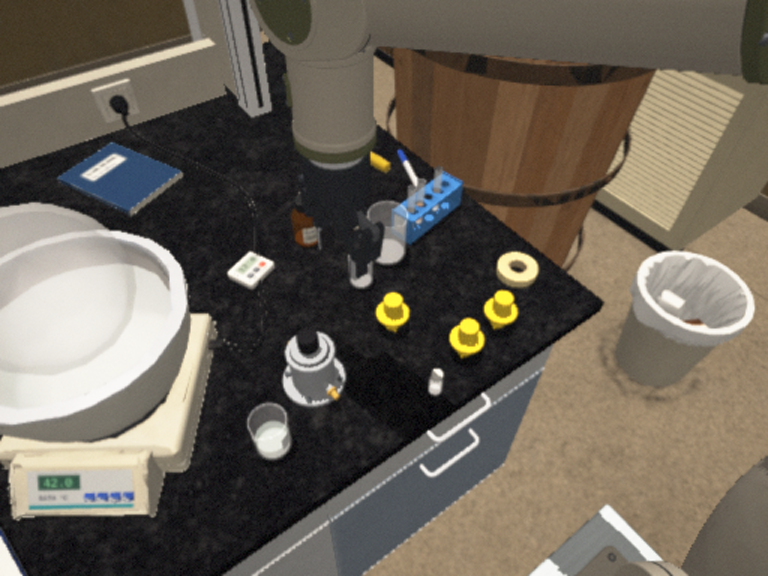

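The scene view shows the plug home in the housing at (310,345). The vial at (436,381) and the beaker at (360,270) stand where they were; the differences came from the gripper hiding the beaker and the arm's shadow on the vial. I'm handing in.

```bash
python3 -c "
from h import *
print(manip.hand_in())"
```

```text
the job is handed in; nothing more can be done
None
```

The black-knobbed plug is screwed home in the housing, released, and the job is handed in at about 24 s.

**What I did:**
- **Grip:** I gripped the plug twice, 90° apart, to centre it on the tool, then set it gently into the mouth.
- **Finding the thread:** It first landed on the blunt stops. Turned anticlockwise about 1.7 rad with roughly 5–10 N of push, it came off them onto the lands, climbed, and dropped into the pockets with the flange about 5 mm above the rim.
- **Screwing in:** It sank steadily over 1.1 rad clockwise, then stopped. I turned 0.15 rad more to confirm, with a push of at most about 12 N, then opened the gripper and lifted clear.

**Last checks:**
- **Plug height:** The tool stopped at 90.1 mm, against 89.9 mm computed for home.
- **Flange:** The pictures show it flush and centred on the rim.
- **Beaker and vial:** Both stand where they were in the last scene picture.

**Checks that disagreed:**
- The networks put the knob and plug origin 2–4 mm below the true home height in most views, which is within their error.
- My circle fit on the flange after release caught the rim instead (37 mm radius), so I ignored it.
- An image comparison flagged the beaker and vial areas. That was the gripper in front of the beaker and the arm's shadow on the vial.

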